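# Hold the setup square in the post's corner

### The arm

A 7-joint arm with a two-finger parallel gripper is mounted at the origin on the work surface. World frame = base frame: x ahead of the robot, y to its left, z up, the work surface at z = 0. Lengths are in m, angles in degrees, forces in N, time in s.
With the tool pointing down it reaches from about 0.4 to 0.85 m from the base axis. Payload 10.4 kg.
Tool frame: the origin (TCP) lies at the very end of the fingers, on their centre line; the grasp point (between the pads) lies 19 mm behind it (arm.hold_point_z is the distance from the TCP to the grasp point, in m); z points along the fingers, y is the line along which they close (so a half turn about z gives the same grasp; the last joint's range is limited). The gripper opens to 85 mm and grips with 20 to 120 N. Pads are 22 mm wide; open, the fingers measure 114 mm over their backs; the gripper's body (76 mm by 85 mm) begins 54 mm behind the grasp point. The pads swing forward as they close: fully open they stand 13 mm farther back than shut.
Start: joints at [73.132, 19.034, -3.707, 83.658, 1.238, 77.344, -5.071], TCP at [0.168, -0.602, 0.231] pointing down, gripper open.
Joint ranges: [-148.97, 148.97], [-28.65, 121.19], [-84.17, 76.75], [9.2, 138.47], [-72.65, 252.65], [3.7, 117.97], [-149.18, 149.18]. Speed limits (degrees/s): [127.2, 127.2, 159.86, 159.86, 180, 180, 180].

### API

Orientations are given as a 3x3 rotation matrix whose columns are the frame's x, y, z axes.
In Python, from station import arm, eyes, order, models gives the robot as it stands. The module is installed in compiled form; this text tells all that it offers.
- The arm moves only by the tool carry_out, never from a script. Its arguments are lists of equal length, an entry for each row: "travel": the shift along the tool's x, y, z each as a share of 0.1 m, from -1 to 1, a list of three; "twist": the turn, a rotation vector about the tool's x, y, z each as a share of 180 degrees, from -1 to 1, a list of three. In form: {"travel": [[tx, ty, tz], ...], "twist": [[wx, wy, wz], ...]}. A call has 1 to 20 rows; each row is the pose to reach, as a shift and turn from the pose commanded when the call began, along the tool's axes at that moment, turning the shorter way round; what a row does not reach only later rows make up. A row lasts 1/8 s, in which the tool goes at most 62.5 mm and 10.7 degrees, less where a joint would pass 70% of its speed; a pose out of reach is approached as far as the arm can. A call with a number of a shift or a turn outside -1 to 1 is refused whole. A call with a gripper value outside its range is refused whole. "gripper" is the opening, from -1 (shut) to 1 (fully open), set as the call begins (left out, the last holds). The fingers move at their own pace and stop on an object; "force" is the grip in N (left out, the last holds). Time passes only in rows, so rows that repeat a pose let the fingers close. It gives the time, the measured TCP pose, the force, the opening and the grip force at its end, in the units of the state.
- arm.read_state(): the state, without advancing time (a new reading comes with each control period).
- eyes.camera(name): name is "scene" or "top"; returns the picture (384x512x3 uint8, red, green, blue); there is no depth.
- eyes.camera_info(name): a dict with "mtx" (3x3 intrinsics, pixels), "k1" (the pictures are not rectified: a ray, as slopes to the right and down, at radius r is drawn at 1 + k1 r^2 times it, then the intrinsics apply), "R" (3x3) and "t" (3): a world point X has camera coordinates R X + t. Camera axes: x right, y down, z forward; pixel columns grow to the right and rows downward; lengths in m; the calibration is good to about 2 mm. A picture is of the moment at which its call begins. camera_info takes no time and is no camera call.
- order.job_done(): hands the job in; it is judged then, once.
Trained networks look in the newest picture that a camera, given by its name, has taken for a name from the list of things; names that differ only in an ending like _2 or _b are one class to them, and where a whole thing is asked for, a point or a joint stands for the part that bears it (a point fixed in the world has none). Each returns a list of dicts, best first, with "conf" (0 to 1); they miss things now and then, are a little off and sometimes report something else, mostly with a low value. They report only what shows in the picture. A call takes as long as a camera call. They do not tell look-alikes from the thing itself.
- models.spot_in(target, camera): "xy" ([column, row] in pixels, amid what is visible of it).
The state is a dict: "clock": time; "joints": joint angles; "qd": joint speeds; "joint_efforts": joint torques, N m; "position": TCP position; "ee_rot": TCP orientation; "ft_force": force on the tool from outside, world axes, zero at the start; "wrist_torque": the same for the moment, N m; "gripper_width": finger opening in m; "finger_force": force on a finger pad.
Only numpy, scipy, OpenCV 4.12 (cv2) and the standard library are available. Lean on these libraries where they do the work, as an engineer would, in place of code of your own. Each camera call takes 0.05 s, during which the arm holds its last target. There are 200 camera calls.

### The job

The aluminium setup square has toppled onto its back on the bench: stand it upright, foot down, and set it on the deck of the grey machine stand, centred on the post, with its back to the post's open front face. Press it into the corner until its whole underside sits on the deck and its whole back lies flush on the post, pushing down and against the post by about 10 N each way, and finish still holding and pressing it there, without letting go. Leave the other things on the bench where they are.

Things in the scene. Friction and masses are not known exactly. Their poses are not given: they have to be found in the camera images.
- square: L-shaped aluminium setup square, 0.37 kg. Frame when upright: origin on the heel edge (outer corner of the L, mid width), z up the flat back, x out of the back, y across. Foot: x -100 to 0, y -22 to 22, z 0 to 16 mm. Blade: x -36 to 0, y -7 to 7, z up to 150. At the start it lies on its back: blade (z) level, pointing to the robot's right (-y, within 0.45 rad), x down, foot sticking up
- square_top (a point): top end of the back of the square's blade, mid width: (0, 0, 150 mm) in the square's frame; axes as the square's. The blade is the place to grasp, across its 14 mm; with the fingers at 45 degrees between the square's +x and -z the tool tilts 45 degrees one way while it lies and 45 degrees the other way when it is upright
- square_toe (a point): toe of the square: front end of the foot's underside, mid width: (-100 mm, 0, 0) in the square's frame; axes as the square's
- post: fixed upright aluminium post, 60 wide, 50 deep, 200 high, on the stand's deck; rigid. Origin at the foot of its open front face, mid width, at the deck's top; z up, x into the post: the face is the plane x = 0 and looks to -x, roughly to the robot's left (+y). y across the face. With the square home its frame coincides with this one. A grey housing stands behind the post
- deck: fixed flat deck plate of the grey machine stand, 250 x 180, its top 30 mm above the bench. Origin on its top at the foot of the post's front face (same point and axes as the post); the free area before the post reaches x = -140 mm, y -90 to 90. Rigid
- collar: a small brass collar (26 mm across, 22 high) standing on the deck beside the work area; origin under its centre. Bystander.
- oiler: white squeeze bottle, 40 mm across, 120 high, standing on the far part of the bench; origin under its centre. Bystander.
- star_knob: grey six-lobed knob, 42 mm across, 14 high with a steel stud upward to 30 mm; origin under its centre. Bystander.
- driver: screwdriver lying on the far left of the bench. Bystander.
- tape: roll of blue tape lying flat, 84 mm across, 24 high, on the near left of the bench; origin under its centre. Bystander.
- adapter: black plug-in power adapter, 50 x 35 x 40 high, on the bench to the left of the square; origin under its centre. Bystander.
Things that resemble listed ones, but are neither listed nor needed, are in the scene too. Of the things that look like the square, take the one that is farthest to the robot's right at the start.

How it is judged (in metres and radians):
On the way:
1. the square is stood upright, foot down (within about 9 degrees) (angle between square's own z axis and vertical below 0.15 rad), for 0.2 s.
At the end, for the whole second after the job is handed in: Square upright within 0.03 rad, turned to the post within 0.05 rad, within 20 mm of its middle; heel and top of the back within 3 mm of the post, heel and toe within 3 mm of the deck; pressing the post by over 3 N and the deck by over 5 N, fingers bearing on it over 2 N, at rest (angle between square's own z axis and vertical below 0.03 rad and angle between the x axis of square and the x axis of post, either way round below 0.05 rad and x of square in the frame of post between -0.003 and 0.004 m and x of square_top in the frame of post between -0.003 and 0.004 m and x of square_toe in the frame of post below -0.09 m and z of square in the frame of deck between -0.004 and 0.003 m and z of square_toe in the frame of deck between -0.004 and 0.003 m and y of square in the frame of post between -0.02 and 0.02 m and contact force between square and post above 3 N and contact force between square and deck above 5 N and contact force between the fingers and square above 2 N and linear speed of square below 0.02 m/s); the arm keeps its last pose, push and grip.
It fails at once if a bystander is moved more than 40 mm (distance of any of collar, oiler, star_knob, driver, tape, adapter from where it was at the start of the episode above 0.04 m).
It also fails if it takes over 58 s, if anything falls off the work surface, if the arm or the gripper's body presses on something with over 40 N, if the wrist force passes 120 N, or if a joint passes its speed limit or range.

## Working session

There is one attempt and no reset: what is moved stays moved. The work goes in short steps, Python scripts to look and compute and a tool call to move; the robot and the scene stay as the last step left them, time stands still between calls to the robot, and variables do not carry over. Pictures are saved under pics/ and viewed, at most 10 in all, crops included, and the job is handed in when it is done.

Besides the shell and the picture viewer there is one more tool, called after "Request:" as name(argument=value, ...) on one line, values as JSON. carry_out: Moves the arm, as the interface text tells. Shift numbers are shares of 0.1 m and turn numbers shares of 180 degrees, none past 1 either way. Its arguments: {"type":"object","properties":{"travel":{"type":"array","items":{"type":"array","items":{"type":"number","minimum":-1,"maximum":1}}},"twist":{"type":"array","items":{"type":"array","items":{"type":"number","minimum":-1,"maximum":1}}},"gripper":{"type":"number"},"force":{"type":"number"}},"required":["travel","twist"]}

```bash
mkdir -p pics; ls
python3 - <<'E'
from station import arm, eyes, models
import cv2,numpy as np
for c in ("scene","top"):
    im=eyes.camera(c); cv2.imwrite(f"pics/{c}0.png",cv2.cvtColor(im,cv2.COLOR_RGB2BGR))
    i=eyes.camera_info(c); print(c,np.round(i["mtx"],1).tolist(),i["k1"],np.round(i["R"],3).tolist(),np.round(i["t"],3).tolist())
    for n in ("square","square_top","square_toe","post","deck","collar","adapter"):
        print(n,[(np.round(d["xy"]).tolist(),round(d["conf"],2)) for d in models.spot_in(n,c)][:4])
s=arm.read_state();print(s, arm.hold_point_z)
E
```

```text
pics
scene [[481.3, 0.0, 261.3], [0.0, 481.3, 196.1], [0.0, 0.0, 1.0]] 0.05390811200142601 [[-0.188, 0.982, 0.015], [0.762, 0.155, -0.629], [-0.62, -0.107, -0.777]] [-0.077, -0.415, 1.632]
square [([245.0, 209.0], 0.94), ([394.0, 166.0], 0.92), ([433.0, 224.0], 0.8)]
square_top [([395.0, 166.0], 0.86), ([246.0, 208.0], 0.76), ([430.0, 226.0], 0.55)]
square_toe [([242.0, 208.0], 0.79), ([426.0, 221.0], 0.79), ([395.0, 169.0], 0.71)]
post [([96.0, 154.0], 0.62)]
deck [([136.0, 196.0], 0.69), ([94.0, 156.0], 0.6)]
collar [([127.0, 210.0], 0.68)]
adapter [([347.0, 200.0], 0.73)]
top [[383.3, 0.0, 260.8], [0.0, 383.3, 193.1], [0.0, 0.0, 1.0]] -0.05181503284648438 [[-0.002, -1.0, 0.008], [-0.996, 0.002, -0.084], [0.084, -0.008, -0.996]] [0.176, 0.572, 1.118]
square [([138.0, 262.0], 0.85), ([270.0, 191.0], 0.74), ([116.0, 207.0], 0.68)]
square_top [([143.0, 266.0], 0.7), ([120.0, 207.0], 0.65)]
square_toe [([144.0, 263.0], 0.91), ([118.0, 207.0], 0.87), ([320.0, 122.0], 0.73), ([273.0, 189.0], 0.6)]
post [([414.0, 186.0], 0.76)]
deck [([372.0, 192.0], 0.63)]
collar []
adapter [([184.0, 218
[... 174 characters left out ...]
array([ 0.05903163,  0.00992806,  0.02451573, -0.0282197 , -0.07335955,
       -0.06331072,  0.17213943]), 'joint_efforts': array([ 2.76929524e-05, -6.25166202e+01,  4.82419599e-02, -3.91814661e+01,
        1.61614339e-02,  1.58778730e-03, -8.09410352e-06]), 'position': array([ 0.1678231 , -0.60206961,  0.23133022]), 'ee_rot': array([[ 9.63285884e-01,  2.68477752e-01,  3.76567106e-05],
       [ 2.68477755e-01, -9.63285881e-01, -8.48887505e-05],
       [ 1.34834367e-05,  9.18821242e-05, -9.99999996e-01]]), 'ft_force': array([-0.2275785 , -0.07455297, -0.08875053]), 'wrist_torque': array([ 0.01693312, -0.03312484, -0.00493647]), 'finger_force': 0.0, 'gripper_width': 0.08534333023478458} 0.0187
```

View pics/scene0.png

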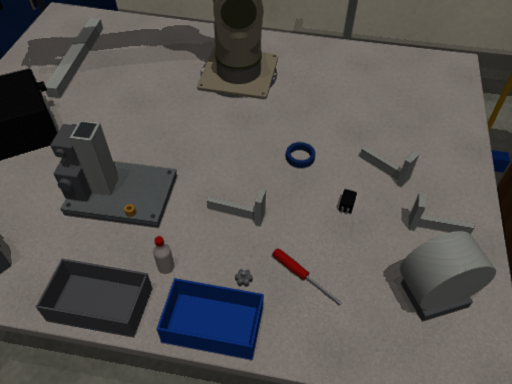

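View pics/top0.png

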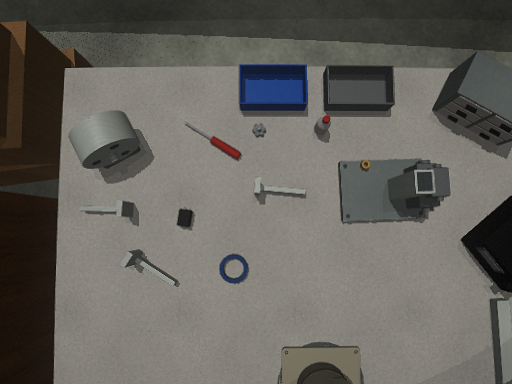

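Scene: three look-alike squares at scene (238,207), (392,163), (440,220), which are top (278,189), (150,268), (107,210). The robot's right is -y, i.e. left in scene and right in top. So the one at scene (238,207) / top (278,189) is the target: it is farthest right and its blade points to -y. I'll enlarge it and the stand.

Run:
```python
import cv2,numpy as np
def crop(f,x,y,w,h,s):
    o=cv2.resize(cv2.imread(f)[y:y+h,x:x+w],None,fx=s,fy=s,interpolation=cv2.INTER_CUBIC)
    o=np.clip(o.astype(float)*1.5,0,255).astype(np.uint8)
    for i in range(0,w,10): cv2.line(o,(i*s,0),(i*s,4 if i%50 else 10),(0,255,0),1); cv2.putText(o,str(x+i),(i*s,16),0,.3,(0,255,0)) if i%20==0 else 0
    for i in range(0,h,10): cv2.line(o,(0,i*s),(4,i*s),(0,255,0),1); cv2.putText(o,str(y+i),(6,i*s+4),0,.3,(0,255,0))
    return o
a=crop("pics/scene0.png",200,180,80,60,7); b=crop("pics/top0.png",245,165,70,50,8)
o=np.zeros((600,800,3),np.uint8)
a=crop("pics/scene0.png",200,182,80,50,8); b=crop("pics/top0.png",245,170,80,36,8)
o[:288,:640]=b; o[295:,:640]=a[:305]; cv2.imwrite("pics/sq.png",o)
a=crop("pics/scene0.png",50,115,130,112,5); cv2.imwrite("pics/st_s.png",a)
b=crop("pics/top0.png",330,150,130,80,6); cv2.imwrite("pics/st_t.png",b)
```

```text
(no output)
```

View pics/sq.png

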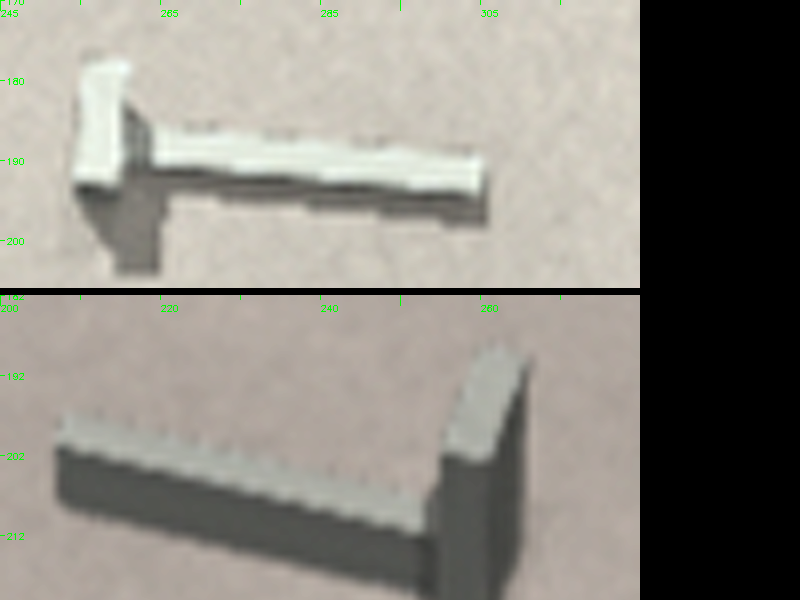

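View pics/st_s.png

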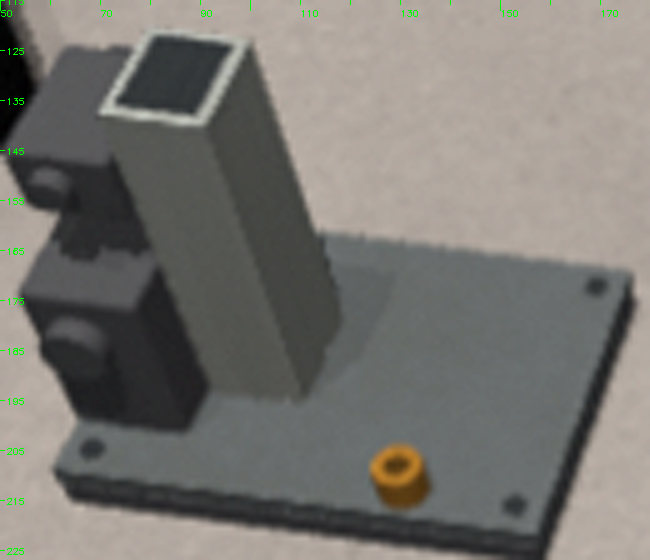

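View pics/st_t.png

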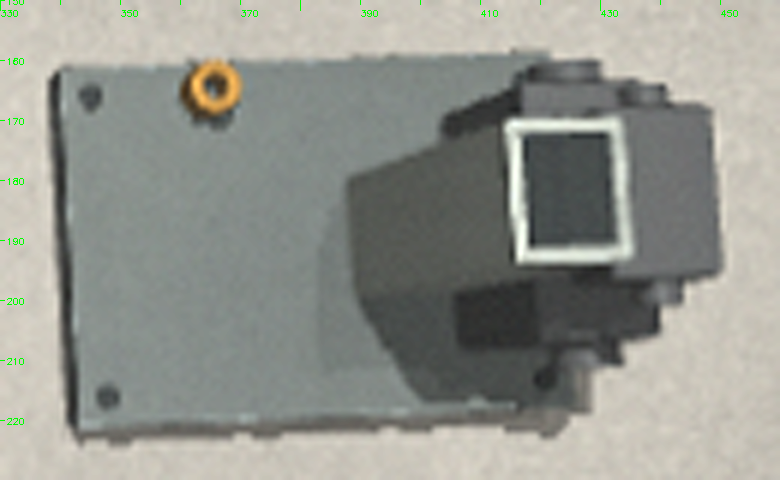

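Target confirmed: it lies on its back with its blade to -y, and the foot-top corners are sharp in both views. The post's front face and the deck corners are visible too. Now I'll fit poses from the corners in both cameras.

```bash
cat > h.py <<'E'
import numpy as np, cv2
from station import eyes
from scipy.optimize import least_squares
I={c:eyes.camera_info(c) for c in("scene","top")}
def proj(c,P):
    i=I[c]; M=np.array(i["mtx"]); q=np.atleast_2d(P)@np.array(i["R"]).T+np.array(i["t"])
    s=q[:,:2]/q[:,2:]; s=s*(1+i["k1"]*(s**2).sum(1,keepdims=True))
    return s*[M[0,0],M[1,1]]+M[:2,2]
def Rz(a): return np.array([[np.cos(a),-np.sin(a),0],[np.sin(a),np.cos(a),0],[0,0,1]])
def px(c,s,x0,y0,l,oy=0): return [(c,(x0+(u+.5)/s-.5,y0+(v-oy+.5)/s-.5)) for u,v in l]
def fit(B,pts,obs,p0,z):
    pts=np.array(pts)/1000.
    def f(p):
        W=(Rz(p[2])@B@pts.T).T+[p[0],p[1],z]
        return np.concatenate([proj(c,w)[0]-o for w,(c,o) in zip(W,obs)])
    r=least_squares(f,p0,loss="soft_l1",f_scale=1.); return r.x,f(r.x).reshape(-1,2)
E
python3 - <<'E'
from h import *
B=np.array([[0,1,0],[0,0,-1],[-1,0,0.]])  # lying: x down,y=+X,z=-Y
o=px("top",8,245,170,[(82,62),(130,60),(122,185),(76,185),(484,155),(482,191)])+px("scene",8,200,182,[(490,345),(530,357),(443,453),(487,462),(60,412),(57,445),(57,503)],295)
p=[(-100,22,0),(-100,22,16),(-100,-22,16),(-100,-22,0),(-36,7,150),(-36,-7,150),(-100,-22,16),(-100,-22,0),(-100,22,16),(-100,22,0),(-36,-7,150),(-36,7,150),(0,7,150)]
for sl in (slice(0,13),slice(0,6),slice(6,13)):
    x,r=fit(B,p[sl],o[sl],[.5,0,0],0); print("sq",np.round(x,4),np.abs(r).max(0)); 
print(np.round(r,1).tolist())
B=np.array([[0,1,0],[-1,0,0],[0,0,1.]])
o=px("top",6,330,150,[(504,121),(517,262),(622,117),(633,260),(348,178),(357,299),(60,70),(75,428)])+px("scene",5,50,115,[(152,33),(247,42),(103,112),(205,124),(297,402),(342,320),(632,275),(540,538)])
p=[(0,30,200),(0,-30,200),(50,30,200),(50,-30,200),(0,30,0),(0,-30,0),(-140,90,0),(-140,-90,0),(50,-30,200),(0,-30,200),(50,30,200),(0,30,200),(0,30,0),(0,-30,0),(-140,-90,0),(-140,90,0)]
for sl in (slice(0,16),slice(0,8),slice(8,16)):
    x,r=fit(B,p[sl],o[sl],[.5,-.3,0],.03); print("post",np.round(x,4),np.round(r,1).tolist())
E
```

```text
sq [ 0.5882  0.1939 -0.0921] [1.39079654 1.54088258]
sq [ 0.5887  0.1935 -0.0825] [0.34327623 0.40963962]
sq [ 0.5875  0.1941 -0.1002] [1.15667135 1.01041824]
[[-1.2, -0.1], [0.1, -0.1], [-0.5, -0.2], [0.3, 0.2], [1.1, -0.2], [-0.4, -0.2], [0.6, 1.0]]
post [ 0.5817 -0.2034  0.0319] [[0.1, 0.1], [-0.4, 0.7], [0.1, 0.1], [-0.0, 0.3], [-0.8, 0.2], [-1.0, -0.0], [-0.2, -0.2], [0.5, 0.3], [-1.0, -1.1], [0.8, -0.3], [-1.6, 0.8], [-0.5, 1.1], [1.5, 1.2], [0.5, 0.3], [-0.2, -0.4], [-1.2, -0.2]]
post [ 0.5822 -0.2039  0.0322] [[0.3, -0.1], [-0.2, 0.5], [0.3, -0.1], [0.2, 0.1], [-0.6, -0.0], [-0.9, -0.2], [-0.0, -0.4], [0.6, 0.2]]
post [ 0.5809 -0.2029  0.0312] [[-0.6, -1.3], [1.1, -0.5], [-1.2, 0.5], [-0.2, 0.9], [1.8, 1.0], [0.8, 0.1], [0.1, -0.6], [-0.9, -0.4]]
```

Poses: square heel (0.588, 0.194), yaw -0.088; post (0.582, -0.2035), yaw 0.032. I'll lift and travel over the bench, keeping the tool above the post height.

Request:
carry_out(travel=[[0.3, -0.3, -0.8], [1, -1, -1], [1, -1, -1], [1, -1, -1]], twist=[[0, 0, 0], [0, 0, 0], [0, 0, 0], [0, 0, 0]], gripper=1, force=100)

```text
clock: 1.3
position: [0.2408, -0.4764, 0.3343]
ee_rot: [[0.962, 0.275, 0.003], [0.275, -0.962, -0.004], [0.002, 0.004, -1.0]]
ft_force: [-0.6, -0.7, -0.4]
gripper_width: 0.0853
finger_force: 0.0
```

Request:
carry_out(travel=[[0.5, -0.5, 0], [1, -1, 0], [1, -1, 0], [1, -1, 0]], twist=[[0, 0, 0], [0, 0, 0], [0, 0, 0], [0, 0, 0]])

```text
clock: 1.8
position: [0.3068, -0.3558, 0.3314]
ee_rot: [[0.963, 0.269, -0.0], [0.269, -0.963, -0.001], [-0.0, 0.001, -1.0]]
ft_force: [-0.1, -0.2, 0.3]
gripper_width: 0.0856
finger_force: 0.0
```

Request:
carry_out(travel=[[0.4, -0.5, 0], [0.8, -1, 0], [0.8, -1, 0], [0.8, -1, 0]], twist=[[0, 0, 0], [0, 0, 0], [0, 0, 0], [0, 0, 0]])

```text
clock: 2.3
position: [0.3563, -0.2398, 0.3312]
ee_rot: [[0.964, 0.266, -0.0], [0.266, -0.964, -0.0], [-0.0, 0.0, -1.0]]
ft_force: [0.1, -0.6, -0.1]
gripper_width: 0.0855
finger_force: 0.0
```

Request:
carry_out(travel=[[0.5, -0.5, 0], [1, -1, 0], [1, -1, 0], [1, -1, 0]], twist=[[0, 0, 0], [0, 0, 0], [0, 0, 0], [0, 0, 0]])

```text
clock: 2.8
position: [0.4266, -0.1161, 0.3311]
ee_rot: [[0.964, 0.268, -0.0], [0.268, -0.964, 0.0], [-0.0, -0.001, -1.0]]
ft_force: [-1.2, -0.7, -1.1]
gripper_width: 0.0851
finger_force: 0.0
```

```bash
cat >> h.py <<'E'
from scipy.spatial.transform import Rotation as Ro
from station import arm
SQ=(np.array([.5885,.1937,0]),Rz(-.086)@np.array([[0,1,0],[0,0,-1],[-1,0,0.]]))
PO=(np.array([.5819,-.2036,.03]),Rz(.032)@np.array([[0,1,0],[-1,0,0],[0,0,1.]]))
def tool(frame,gx=-26,gz=100,back=0,off=(0,0,0)):
    # TCP pose holding the blade at (gx,0,gz) mm of the frame, drawn back along the tool by `back` m, square offset by off (m, in frame)
    o,R=frame; s=2**-.5; z=np.array([s,0,-s]); y=np.array([0,1,0]); T=np.c_[np.cross(y,z),y,z]
    return o+R@(np.array([gx,0,gz])/1000+z*(.0187-back)+np.array(off)), R@T
def go(P,R):
    s=arm.read_state(); R0=s["ee_rot"]
    print("t",round(s["clock"],2),"pos",np.round(s["position"],4),"w",round(s["gripper_width"],4),"ff",round(s["finger_force"],1),"ft",np.round(s["ft_force"],1),"j",np.round(s["joints"]))
    print("travel",np.round(R0.T@(P-s["position"])/.1,3),"twist",np.round(Ro.from_matrix(R0.T@R).as_rotvec()/np.pi,4))
E
python3 -c "
from h import *
go(*tool(SQ,back=.12))"
```

```text
t 2.8 pos [ 0.4266 -0.1161  0.3311] w 0.0851 ff 0.0 ft [-1.2 -0.7 -1.1] j [ 46.  -5. -33.  98.  -3.  86. -62.]
travel [ 1.79  -0.942  2.335] twist [ 0.1511  0.2179 -0.3654]
```

Request:
carry_out(travel=[[0.2, -0.1, 0], [0.4, -0.2, 0.1], [0.6, -0.4, 0.2], [0.8, -0.6, 0.3], [1, -0.8, 0.4], [1, -0.8, 0.5], [1, -0.8, 0.6], [1, -0.8, 0.7], [1, -0.8, 0.7], [1, -0.8, 0.7], [1, -0.8, 0.7], [1, -0.8, 0.7]], twist=[[0.0151, 0.0218, -0.0365], [0.0302, 0.0436, -0.0731], [0.0453, 0.0654, -0.1096], [0.0604, 0.0872, -0.1462], [0.0755, 0.109, -0.1827], [0.0907, 0.1307, -0.2192], [0.1058, 0.1525, -0.2558], [0.1209, 0.1743, -0.2923], [0.136, 0.1961, -0.3289], [0.1511, 0.2179, -0.3654], [0.1511, 0.2179, -0.3654], [0.1511, 0.2179, -0.3654]])

```text
clock: 4.3
position: [0.5014, -0.0121, 0.2611]
ee_rot: [[0.064, 0.996, 0.063], [0.706, -0.089, 0.703], [0.706, -0.0, -0.709]]
ft_force: [-0.1, -0.1, 0.3]
gripper_width: 0.0857
finger_force: 0.0
```

```bash
python3 -c "
from h import *
go(*tool(SQ,back=.1))"
```

```text
t 4.3 pos [ 0.5014 -0.0121  0.2611] w 0.0857 ff 0.0 ft [-0.1 -0.1  0.3] j [ 49.  14. -29. 100. -37.  82.  24.]
travel [-0.861  0.69   1.649] twist [ 0.0007  0.0007 -0.0009]
```

Request:
carry_out(travel=[[-0.4, 0.3, 0.3], [-0.86, 0.69, 0.65], [-0.86, 0.69, 0.65], [-0.86, 0.69, 0.65], [-0.86, 0.69, 0.65]], twist=[[0, 0, 0], [0, 0, 0], [0, 0, 0], [0, 0, 0], [0, 0, 0]])

```text
clock: 4.92
position: [0.5691, -0.0317, 0.1567]
ee_rot: [[0.058, 0.996, 0.063], [0.706, -0.085, 0.703], [0.705, 0.003, -0.709]]
ft_force: [-0.4, -0.0, 0.1]
gripper_width: 0.0852
finger_force: 0.0
```

Run:
```python
from h import *
go(*tool(SQ))
im=np.zeros((600,800,3),np.uint8)
a=eyes.camera("scene");b=eyes.camera("top")
im[:,:400]=cv2.resize(a[140:260,190:270],(400,600)); im[:,400:]=cv2.resize(b[150:270,240:320],(400,600))
cv2.imwrite("pics/pre.png",cv2.cvtColor(cv2.convertScaleAbs(im,alpha=1.5),cv2.COLOR_RGB2BGR))
```

```text
t 4.92 pos [ 0.5691 -0.0317  0.1567] w 0.0852 ff 0.0 ft [-0.4 -0.   0.1] j [ 44.  29. -28.  95. -32.  73.  26.]
travel [-0.027 -0.005  2.004] twist [0.0006 0.0008 0.0009]
```

View pics/pre.png

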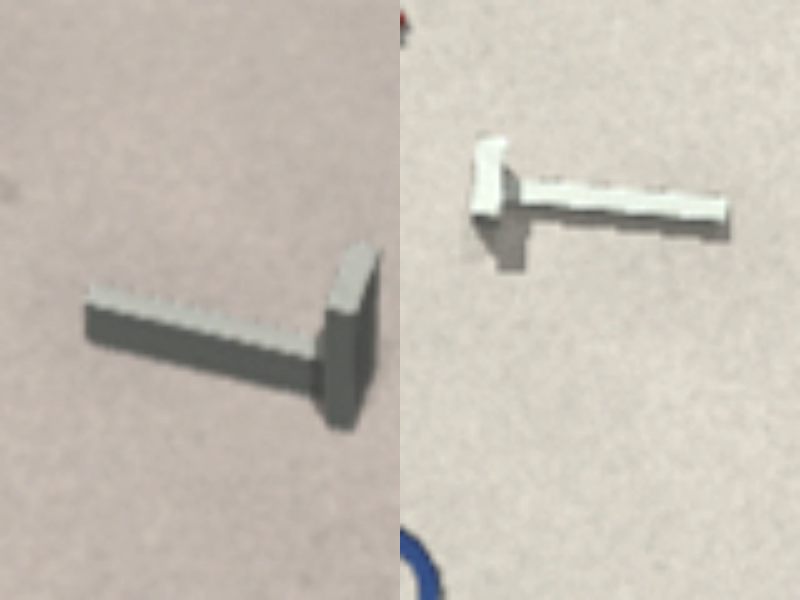

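The square is untouched: scene (220,204), top (283,190). The gripper is out of the crop, on the right. Going in along the tool axis and closing.

Request:
carry_out(travel=[[-0.02, 0, 0.5], [-0.03, 0, 1], [-0.03, 0, 1]], twist=[[0, 0, 0], [0, 0, 0], [0, 0, 0]])

```text
clock: 5.4
position: [0.5728, 0.0401, 0.0809]
ee_rot: [[0.059, 0.997, 0.056], [0.704, -0.081, 0.706], [0.708, -0.002, -0.706]]
ft_force: [-0.6, -0.1, 1.3]
gripper_width: 0.0851
finger_force: 0.0
```

Request:
carry_out(travel=[[0, 0, 0.3], [0, 0, 0.6], [0, 0, 0.8], [0, 0, 0.95], [0, 0, 1], [0, 0, 1], [0, 0, 1]], twist=[[0, 0, 0], [0, 0, 0], [0, 0, 0], [0, 0, 0], [0, 0, 0], [0, 0, 0], [0, 0, 0]])

```text
clock: 6.28
position: [0.5813, 0.1063, 0.0114]
ee_rot: [[0.06, 0.996, 0.062], [0.705, -0.086, 0.704], [0.706, 0.001, -0.708]]
ft_force: [-0.3, 0.2, -0.0]
gripper_width: 0.0856
finger_force: 0.0
```

Run:
```python
from h import *
go(*tool(SQ))
im=np.zeros((600,800,3),np.uint8)
a=eyes.camera("scene");b=eyes.camera("top")
im[:,:400]=cv2.resize(a[140:260,190:270],(400,600)); im[:,400:]=cv2.resize(b[150:240,245:305],(400,600))
cv2.imwrite("pics/in.png",cv2.cvtColor(cv2.convertScaleAbs(im,alpha=1.5),cv2.COLOR_RGB2BGR))
```

```text
t 6.28 pos [0.5813 0.1063 0.0114] w 0.0856 ff 0.0 ft [-0.3  0.2 -0. ] j [ 34.  39. -31. 103. -34.  51.  28.]
travel [ 0.016 -0.003 -0.003] twist [0.0003 0.0003 0.0003]
```

View pics/in.png

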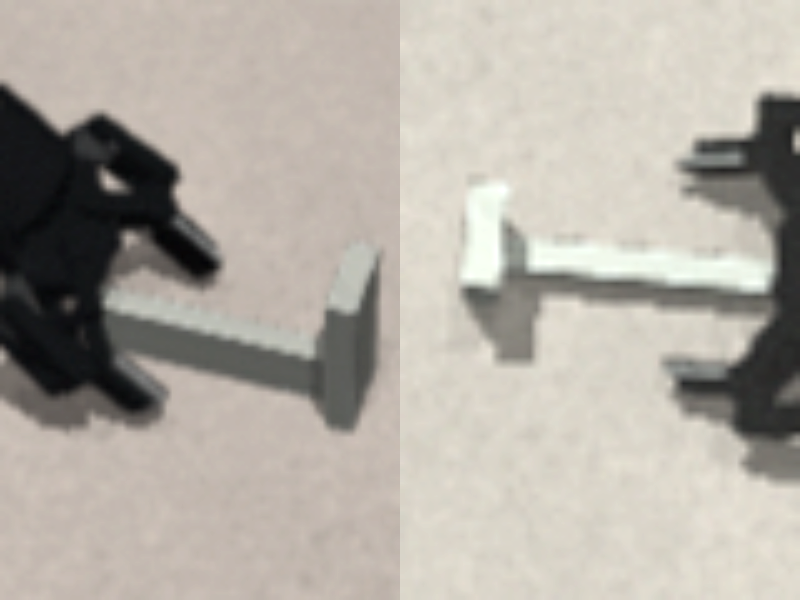

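The fingers straddle the blade, roughly centred. Closing.

Request:
carry_out(travel=[[0.01, 0, 0], [0.01, 0, 0], [0.01, 0, 0], [0.01, 0, 0], [0.01, 0, 0], [0.01, 0, 0], [0.01, 0, 0], [0.01, 0, 0], [0.01, 0, 0], [0.01, 0, 0]], twist=[[0, 0, 0], [0, 0, 0], [0, 0, 0], [0, 0, 0], [0, 0, 0], [0, 0, 0], [0, 0, 0], [0, 0, 0], [0, 0, 0], [0, 0, 0]], gripper=-1, force=100)

```text
clock: 7.62
position: [0.5809, 0.1078, 0.0118]
ee_rot: [[0.06, 0.996, 0.061], [0.705, -0.085, 0.704], [0.707, 0.001, -0.707]]
ft_force: [-2.8, -2.9, 5.0]
gripper_width: 0.0125
finger_force: 97.7
```

Request:
carry_out(travel=[[0.1, 0, -0.1], [0.4, 0, -0.4], [0.8, 0, -0.8], [1, 0, -1], [1, 0, -1], [1, 0, -1]], twist=[[0, 0, 0], [0, 0, 0], [0, 0, 0], [0, 0, 0], [0, 0, 0], [0, 0, 0]])

```text
clock: 8.38
position: [0.5799, 0.1078, 0.1516]
ee_rot: [[0.061, 0.996, 0.059], [0.705, -0.085, 0.704], [0.706, -0.001, -0.708]]
ft_force: [0.3, 0.6, -5.2]
gripper_width: 0.0123
finger_force: 98.0
```

Run:
```python
from h import *
go(*tool(PO,off=(-.12,0,.08)))
o=tool(PO,off=(-.12,0,.08)); print(o[0])
```

```text
t 8.38 pos [0.5799 0.1078 0.1516] w 0.0123 ff 98.0 ft [ 0.3  0.6 -5.2] j [ 36.  26. -33. 101. -35.  63.  19.]
travel [-0.943  0.128 -1.578] twist [-4.00e-04 -4.99e-01 -4.14e-02]
[ 0.57765186 -0.07089087  0.1967771 ]
```

Request:
carry_out(travel=[[0, 0, -0.15], [0, 0, -0.3], [-0.05, 0, -0.45], [-0.1, 0, -0.6], [-0.2, 0, -0.75], [-0.3, 0.05, -0.9], [-0.4, 0.05, -1], [-0.5, 0.1, -1], [-0.6, 0.1, -1], [-0.6, 0.1, -1], [-0.6, 0.1, -1], [-0.6, 0.1, -1], [-0.6, 0.1, -1], [-0.6, 0.1, -1]], twist=[[0, -0.042, -0.0035], [0, -0.083, -0.007], [0, -0.125, -0.01], [0, -0.166, -0.014], [0, -0.208, -0.017], [0, -0.25, -0.021], [0, -0.291, -0.024], [0, -0.333, -0.028], [0, -0.374, -0.031], [0, -0.416, -0.035], [0, -0.457, -0.038], [0, -0.499, -0.041], [0, -0.499, -0.041], [0, -0.499, -0.041]])

```text
clock: 10.12
position: [0.5809, -0.0061, 0.1806]
ee_rot: [[-0.022, 1.0, 0.021], [0.709, 0.03, -0.705], [-0.705, -0.001, -0.709]]
ft_force: [0.4, 0.0, -3.9]
gripper_width: 0.0128
finger_force: 98.1
```

Run:
```python
from h import *
go(*tool(PO,off=(-.12,0,.04)))
im=np.zeros((600,800,3),np.uint8)
a=eyes.camera("scene");b=eyes.camera("top")
im[:,:500]=cv2.resize(a[100:250,80:205],(500,600)); im[:400,500:]=cv2.resize(b[120:240,280:370],(300,400))
cv2.imwrite("pics/up.png",cv2.cvtColor(cv2.convertScaleAbs(im,alpha=1.5),cv2.COLOR_RGB2BGR))
```

```text
t 10.12 pos [ 0.5809 -0.0061  0.1806] w 0.0128 ff 98.1 ft [ 0.4  0.  -3.9] j [-10.  27. -22.  93.  47.  90. -42.]
travel [-0.291 -0.052  0.625] twist [-0.0007 -0.001  -0.0003]
```

View pics/up.png

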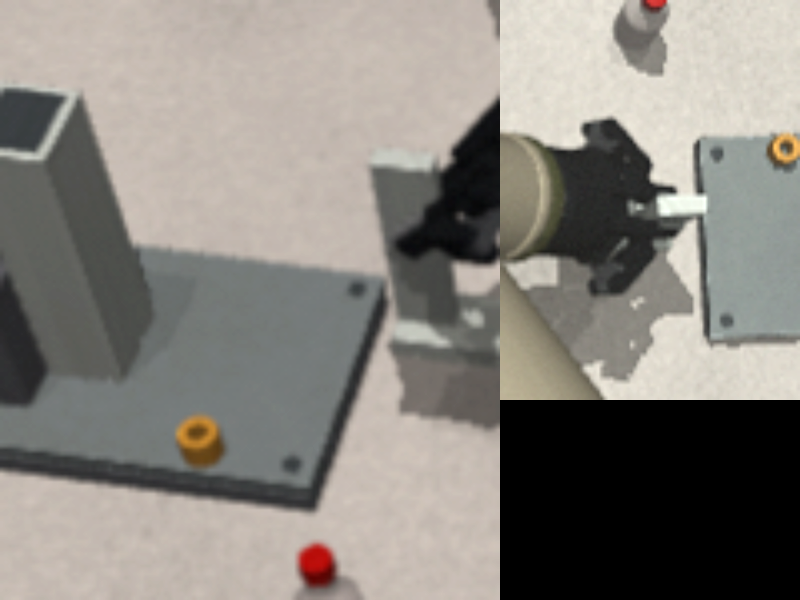

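It is upright in the grip, foot down, to the left of the deck; the collar and bottle are clear. Approaching the corner.

Request:
carry_out(travel=[[-0.2, -0.03, 0.3], [-0.29, -0.05, 0.62], [-0.29, -0.05, 0.62], [-0.29, -0.05, 0.62]], twist=[[0, 0, 0], [0, 0, 0], [0, 0, 0], [0, 0, 0]])

```text
clock: 10.72
position: [0.5783, -0.0703, 0.1588]
ee_rot: [[-0.02, 1.0, 0.022], [0.708, 0.03, -0.705], [-0.706, 0.002, -0.708]]
ft_force: [0.3, 1.0, -4.0]
gripper_width: 0.0129
finger_force: 98.0
```

Run:
```python
from h import *
go(*tool(PO,off=(-.025,0,.015)))
```

```text
t 10.72 pos [ 0.5783 -0.0703  0.1588] w 0.0129 ff 98.0 ft [ 0.3  1.  -4. ] j [ -5.  26. -20.  98.  49.  84. -40.]
travel [-0.486 -0.005  0.866] twist [-0.0001 -0.0006 -0.001 ]
```

Request:
carry_out(travel=[[-0.2, 0, 0.3], [-0.35, 0, 0.55], [-0.45, 0, 0.75], [-0.49, 0, 0.87], [-0.49, 0, 0.87], [-0.49, 0, 0.87]], twist=[[0, 0, 0], [0, 0, 0], [0, 0, 0], [0, 0, 0], [0, 0, 0], [0, 0, 0]])

```text
clock: 11.48
position: [0.5816, -0.1647, 0.1312]
ee_rot: [[-0.022, 0.999, 0.024], [0.708, 0.032, -0.706], [-0.706, 0.001, -0.708]]
ft_force: [0.2, 0.7, -3.9]
gripper_width: 0.0125
finger_force: 98.1
```

Run:
```python
from h import *
go(*tool(PO,off=(-.025,0,0)))
a=eyes.camera("scene");b=eyes.camera("top")
im=np.zeros((600,800,3),np.uint8)
im[:,:500]=cv2.resize(a[115:235,70:170],(500,600)); im[:400,500:]=cv2.resize(b[150:230,360:420],(300,400))
cv2.imwrite("pics/near.png",cv2.cvtColor(cv2.convertScaleAbs(im,alpha=1.6),cv2.COLOR_RGB2BGR))
```

```text
t 11.47 pos [ 0.5816 -0.1647  0.1312] w 0.0125 ff 98.1 ft [ 0.2  0.7 -3.9] j [  1.  25. -16. 102.  53.  76. -37.]
travel [ 0.094 -0.009  0.11 ] twist [ 0.0003 -0.0005 -0.0001]
```

View pics/near.png

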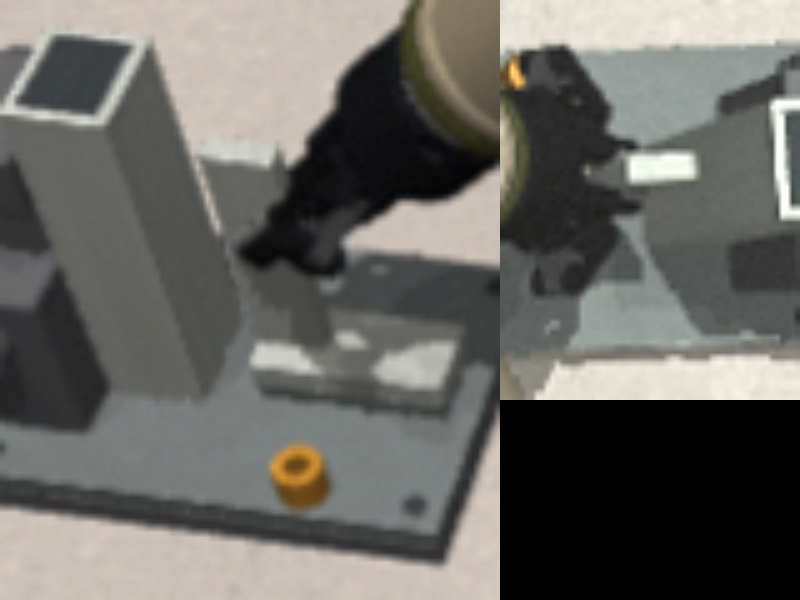

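It sits about 15 mm above the deck and 25 mm from the post, centred on it. Descending carefully.

Request:
carry_out(travel=[[0.04, 0, 0.04], [0.07, 0, 0.07], [0.08, 0, 0.08], [0.085, 0, 0.085], [0.09, 0, 0.09], [0.09, 0, 0.09]], twist=[[0, 0, 0], [0, 0, 0], [0, 0, 0], [0, 0, 0], [0, 0, 0], [0, 0, 0]])

```text
clock: 12.32
position: [0.5811, -0.1662, 0.1185]
ee_rot: [[-0.021, 1.0, 0.022], [0.707, 0.031, -0.706], [-0.707, 0.001, -0.708]]
ft_force: [-0.3, -0.2, -3.8]
gripper_width: 0.0124
finger_force: 98.1
```

Request:
carry_out(travel=[[0.004, 0, 0.004], [0.007, 0, 0.007], [0.01, 0, 0.01], [0.014, 0, 0.014], [0.014, 0, 0.014]], twist=[[0, 0, 0], [0, 0, 0], [0, 0, 0], [0, 0, 0], [0, 0, 0]])

```text
clock: 12.95
position: [0.5811, -0.1662, 0.1165]
ee_rot: [[-0.021, 1.0, 0.022], [0.707, 0.031, -0.706], [-0.707, 0.001, -0.707]]
ft_force: [0.1, 0.8, -2.8]
gripper_width: 0.0127
finger_force: 98.5
```

Request:
carry_out(travel=[[-0.04, 0, 0.04], [-0.08, 0, 0.08], [-0.11, 0, 0.11], [-0.13, 0, 0.13], [-0.14, 0, 0.14], [-0.14, 0, 0.14]], twist=[[0, 0, 0], [0, 0, 0], [0, 0, 0], [0, 0, 0], [0, 0, 0], [0, 0, 0]])

```text
clock: 13.7
position: [0.5817, -0.1863, 0.1165]
ee_rot: [[-0.021, 1.0, 0.022], [0.707, 0.031, -0.707], [-0.707, 0.001, -0.707]]
ft_force: [0.8, -0.8, -0.4]
gripper_width: 0.0131
finger_force: 98.5
```

Request:
carry_out(travel=[[-0.004, 0, 0.004], [-0.007, 0, 0.007], [-0.011, 0, 0.011], [-0.014, 0, 0.014], [-0.014, 0, 0.014]], twist=[[0, 0, 0], [0, 0, 0], [0, 0, 0], [0, 0, 0], [0, 0, 0]])

```text
clock: 14.32
position: [0.582, -0.1879, 0.1166]
ee_rot: [[-0.021, 1.0, 0.023], [0.707, 0.031, -0.706], [-0.707, 0.001, -0.707]]
ft_force: [-0.1, 2.0, 2.7]
gripper_width: 0.0126
finger_force: 99.0
```

Request:
carry_out(travel=[[-0.004, 0, 0.004], [-0.007, 0, 0.007], [-0.011, 0, 0.011], [-0.014, 0, 0.014], [-0.014, 0, 0.014], [-0.014, 0, 0.014]], twist=[[0, 0, 0], [0, 0, 0], [0, 0, 0], [0, 0, 0], [0, 0, 0], [0, 0, 0]])

```text
clock: 15.08
position: [0.582, -0.1899, 0.1166]
ee_rot: [[-0.021, 1.0, 0.023], [0.707, 0.031, -0.706], [-0.707, 0.001, -0.708]]
ft_force: [-0.2, 3.8, 4.8]
gripper_width: 0.0123
finger_force: 99.4
```

Run:
```python
from h import *
go(*tool(PO))
s=arm.read_state();print(s["wrist_torque"])
```

```text
t 15.07 pos [ 0.582  -0.1899  0.1166] w 0.0123 ff 99.4 ft [-0.2  3.8  4.8] j [  3.  26. -15. 103.  54.  73. -37.]
travel [-0.008 -0.005  0.005] twist [-0.     -0.0002 -0.0004]
[ 0.73346201 -0.08451858  0.07988033]
```

Request:
carry_out(travel=[[-0.004, 0, 0.004], [-0.007, 0, 0.007], [-0.011, 0, 0.011], [-0.014, 0, 0.014], [-0.014, 0, 0.014], [-0.014, 0, 0.014]], twist=[[0, 0, 0], [0, 0, 0], [0, 0, 0], [0, 0, 0], [0, 0, 0], [0, 0, 0]])

```text
clock: 15.82
position: [0.582, -0.1914, 0.1166]
ee_rot: [[-0.022, 1.0, 0.023], [0.707, 0.031, -0.706], [-0.706, 0.001, -0.708]]
ft_force: [-1.2, 6.4, 6.5]
gripper_width: 0.0126
finger_force: 99.9
```

Request:
carry_out(travel=[[-0.004, 0, 0.004], [-0.007, 0, 0.007], [-0.011, 0, 0.011], [-0.014, 0, 0.014], [-0.014, 0, 0.014], [-0.014, 0, 0.014], [-0.014, 0, 0.014]], twist=[[0, 0, 0], [0, 0, 0], [0, 0, 0], [0, 0, 0], [0, 0, 0], [0, 0, 0], [0, 0, 0]])

```text
clock: 16.7
position: [0.582, -0.1915, 0.1165]
ee_rot: [[-0.023, 0.999, 0.023], [0.708, 0.033, -0.705], [-0.705, 0.001, -0.709]]
ft_force: [-5.7, 14.8, 11.3]
gripper_width: 0.0127
finger_force: 101.3
```

Run:
```python
from h import *
go(*tool(PO))
s=arm.read_state();print(s["wrist_torque"])
a=eyes.camera("scene");b=eyes.camera("top")
im=np.zeros((600,800,3),np.uint8)
im[:,:500]=cv2.resize(a[125:215,75:150],(500,600),interpolation=cv2.INTER_CUBIC); im[:400,500:]=cv2.resize(b[160:220,375:420],(300,400),interpolation=cv2.INTER_CUBIC)
cv2.imwrite("pics/press.png",cv2.cvtColor(cv2.convertScaleAbs(im,alpha=1.8),cv2.COLOR_RGB2BGR))
```

```text
t 16.7 pos [ 0.582  -0.1915  0.1165] w 0.0127 ff 101.3 ft [-5.7 14.8 11.3] j [  3.  26. -15. 103.  54.  73. -36.]
travel [ 0.003 -0.005 -0.007] twist [ 0.0003 -0.0008  0.    ]
[ 1.25175375  0.74956108 -0.87974049]
```

View pics/press.png

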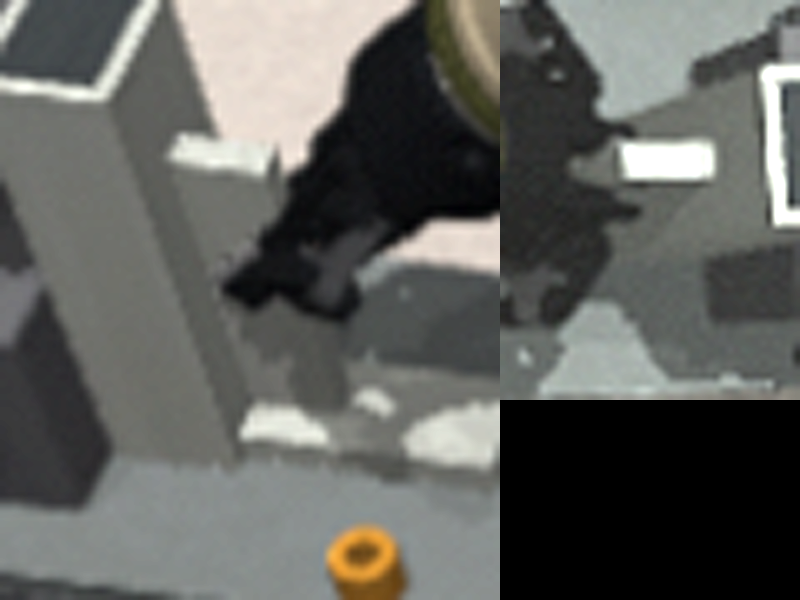

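The square sits in the corner and both contacts carry load, with some sideways load of -5.7 N. I'll ease that and loosen the grip a little so the square settles flush.

Request:
carry_out(travel=[[0.003, -0.006, -0.003], [0.003, -0.012, -0.003], [0.003, -0.012, -0.003], [0.003, -0.012, -0.003], [0.003, -0.012, -0.003], [0.003, -0.012, -0.003]], twist=[[0, 0, 0], [0, 0, 0], [0, 0, 0], [0, 0, 0], [0, 0, 0], [0, 0, 0]], force=40)

```text
clock: 17.55
position: [0.582, -0.1915, 0.1165]
ee_rot: [[-0.022, 0.999, 0.026], [0.708, 0.034, -0.705], [-0.705, 0.002, -0.709]]
ft_force: [3.0, 10.1, 6.6]
gripper_width: 0.0129
finger_force: 100.2
```

Run:
```python
from h import *
go(*tool(PO))
s=arm.read_state();print(s["wrist_torque"])
```

```text
t 17.55 pos [ 0.582  -0.1915  0.1165] w 0.0129 ff 100.2 ft [ 3.  10.1  6.6] j [  3.  26. -15. 103.  54.  73. -36.]
travel [ 0.003 -0.005 -0.006] twist [ 0.001  -0.0008 -0.0001]
[ 1.26265047 -0.19868687  0.36508164]
```

Request:
carry_out(travel=[[0.001, 0.004, 0.001], [0.001, 0.004, 0.001], [0.001, 0.004, 0.001], [0.001, 0.004, 0.001], [0.001, 0.004, 0.001], [0.001, 0.004, 0.001], [0.001, 0.004, 0.001], [0.001, 0.004, 0.001]], twist=[[0, 0, 0], [0, 0, 0], [0, 0, 0], [0, 0, 0], [0, 0, 0], [0, 0, 0], [0, 0, 0], [0, 0, 0]], gripper=-1, force=40)

```text
clock: 18.55
position: [0.582, -0.1915, 0.1165]
ee_rot: [[-0.022, 0.999, 0.025], [0.708, 0.033, -0.705], [-0.706, 0.002, -0.709]]
ft_force: [-2.3, 11.3, 8.9]
gripper_width: 0.0123
finger_force: 100.7
```

Run:
```python
from h import *
go(*tool(PO))
s=arm.read_state();print(s["wrist_torque"])
```

```text
t 18.55 pos [ 0.582  -0.1915  0.1165] w 0.0123 ff 100.7 ft [-2.3 11.3  8.9] j [  3.  26. -15. 103.  54.  73. -36.]
travel [ 0.003 -0.004 -0.007] twist [ 0.0007 -0.0007 -0.0001]
[ 1.06346331  0.11307278 -0.07280288]
```

Forces are right: about 11 N against the post, and about 12 N net on the deck. A small twist probe will show whether the square is constrained, i.e. seated flush on both faces.

Request:
carry_out(travel=[[0, 0, 0], [0, 0, 0], [0, 0, 0], [0, 0, 0], [0, 0, 0]], twist=[[0, 0.003, 0], [0, 0.005, 0], [0, 0.005, 0], [0, 0.005, 0], [0, 0.005, 0]])

```text
clock: 19.18
position: [0.582, -0.1913, 0.1163]
ee_rot: [[-0.023, 0.999, 0.024], [0.719, 0.034, -0.694], [-0.694, 0.002, -0.72]]
ft_force: [-1.2, 12.0, 6.7]
gripper_width: 0.0131
finger_force: 100.8
```

Run:
```python
from h import *
go(*tool(PO))
s=arm.read_state();print(s["wrist_torque"])
```

```text
t 19.18 pos [ 0.582  -0.1913  0.1163] w 0.0131 ff 100.8 ft [-1.2 12.   6.7] j [  4.  26. -16. 103.  54.  72. -36.]
travel [ 0.    -0.004 -0.007] twist [ 0.0007 -0.0058  0.    ]
[ 1.30205852  0.10797833 -0.03857848]
```

Request:
carry_out(travel=[[0, 0, 0], [0, 0, 0], [0, 0, 0], [0, 0, 0], [0, 0, 0]], twist=[[0, -0.005, 0], [0, -0.01, 0], [0, -0.01, 0], [0, -0.01, 0], [0, -0.01, 0]])

```text
clock: 19.8
position: [0.5821, -0.1919, 0.1167]
ee_rot: [[-0.021, 0.999, 0.025], [0.697, 0.033, -0.716], [-0.717, 0.002, -0.697]]
ft_force: [0.2, 9.2, 9.9]
gripper_width: 0.0128
finger_force: 100.7
```

Run:
```python
from h import *
go(*tool(PO))
s=arm.read_state();print(s["wrist_torque"])
```

```text
t 19.8 pos [ 0.5821 -0.1919  0.1167] w 0.0128 ff 100.7 ft [0.2 9.2 9.9] j [  3.  26. -15. 103.  55.  73. -37.]
travel [ 0.007 -0.005 -0.008] twist [ 0.0007  0.0044 -0.0003]
[1.34170957 0.12110449 0.07050084]
```

Request:
carry_out(travel=[[0, 0, 0], [0, 0, 0], [0, 0, 0], [0, 0, 0], [0, 0, 0]], twist=[[0, 0.003, 0], [0, 0.005, 0], [0, 0.005, 0], [0, 0.005, 0], [0, 0.005, 0]])

```text
clock: 20.42
position: [0.582, -0.1916, 0.1164]
ee_rot: [[-0.023, 0.999, 0.025], [0.708, 0.034, -0.705], [-0.706, 0.002, -0.708]]
ft_force: [1.1, 10.5, 5.9]
gripper_width: 0.0126
finger_force: 100.7
```

Run:
```python
from h import *
go(*tool(PO))
b=eyes.camera("top")[175:195,385:415].astype(int).min(2); a=eyes.camera("scene")[140:152,95:122].astype(int).min(2)
for n,g,x0,y0,th in(("top",b,385,175,140),("scene",a,95,140,None)):
    if th is None: th=(g.max()+np.median(g))/2
    m=np.uint8(g>th); k,l,st,ce=cv2.connectedComponentsWithStats(m); i=1+np.argmax(st[1:,4]); print(n,st[i]+[x0,y0,0,0,0],ce[i]+[x0,y0])
    P=np.array([(-36,-7,150),(0,-7,150),(0,7,150),(-36,7,150)])/1000
    W=PO[0]+P@PO[1].T; print(np.round(proj(n,W),1).tolist(),proj(n,W).mean(0))
print(arm.read_state()["qd"])
```

```text
t 20.43 pos [ 0.582  -0.1916  0.1164] w 0.0126 ff 100.7 ft [ 1.1 10.5  5.9] j [  3.  26. -15. 103.  54.  73. -36.]
travel [ 0.004 -0.005 -0.008] twist [ 0.0008 -0.0006  0.    ]
top [394 182  11   4  44] [399.  183.5]
[[393.4, 187.0], [407.0, 186.6], [406.6, 181.2], [393.1, 181.7]] [400.03049757 184.14282175]
scene [101 140  21  11 146] [112.55479452 144.58219178]
[[116.0, 146.8], [101.4, 144.9], [99.2, 149.0], [114.0, 150.9]] [107.62755558 147.92064694]
[ 0.0157723  -0.10349904  0.00502935 -0.02748288 -0.00012444 -0.00577649
  0.05810153]
```

Top view matches the home pose within 1 px. I'll add a slight bias turning the top towards the post, plus a bit more push down.

Request:
carry_out(travel=[[0.003, 0, 0.003], [0.006, 0, 0.006], [0.006, 0, 0.006], [0.006, 0, 0.006], [0.006, 0, 0.006], [0.006, 0, 0.006], [0.006, 0, 0.006], [0.006, 0, 0.006]], twist=[[0, 0.003, 0], [0, 0.006, 0], [0, 0.006, 0], [0, 0.006, 0], [0, 0.006, 0], [0, 0.006, 0], [0, 0.006, 0], [0, 0.006, 0]])

```text
clock: 21.52
position: [0.582, -0.1914, 0.1161]
ee_rot: [[-0.023, 0.999, 0.025], [0.721, 0.033, -0.692], [-0.692, 0.002, -0.721]]
ft_force: [-1.8, 12.7, 11.2]
gripper_width: 0.0125
finger_force: 101.9
```

Run:
```python
from h import *
go(*tool(PO))
s=arm.read_state();print(s["wrist_torque"])
a=eyes.camera("scene")[138:156,94:124].astype(int).mean(2)
print("\n".join(" ".join("%3d"%v for v in r) for r in a[2:16]))
```

```text
t 21.52 pos [ 0.582  -0.1914  0.1161] w 0.0125 ff 101.9 ft [-1.8 12.7 11.2] j [  4.  26. -16. 103.  54.  72. -36.]
travel [-0.    -0.005 -0.009] twist [ 0.0008 -0.0065 -0.0001]
[ 0.56682035  0.40771569 -0.22401017]
 52  52  51  52  53  52  53  52  53  51  51  64 101 121 123 123 122 123 124 123 123 123 124 122 122 121 121 120 120 122
 51  52  53  52  52  53  51  53  53  52  51  59  94 124 123 123 123 124 123 124 124 124 124 122 121 120 119 119 120 119
 51  53  52  52  52  53  51  52  53  52  50  54  78 121 123 123 123 123 123 123 123 122 123 123 120 121 120 120 122 103
 51  52  51  52  52  53  51  51  52  51  51  49  62 101 123 125 124 124 124 124 122 122 122 123 123 123 122 122 119  70
 50  51  52  52  51  52  51  53  58  54  54  53  58  90 121 124 125 124 125 123 122 122 123 125 124 123 123 103  71  32
 50  50  52  52  50  52  52  76 112  96  97  89  73  83 112 124 124 123 123 122 123 124 124 123 122 122 120  78  30  11
 49  51  52  51  51  51  58  89 120 123 124 121 116 114 123 127 129 125 128 123 118 123 113 122 121 122 120  59  17   8
 51  50  52  51  52  53  75 114 121 129 129 129 127 127 127 128 127 123 126 127 123 122 101 122 125 125 121  53  14   6
 50  50  51  52  52  59  88 119 124 127 128 130 129 129 128 130 127 122 124 129 127 105  75 121 126 123 104  39   9   9
 55  50  51  52  51  54  65  81  92 101 114 127 132 133 127 129 127 123 123 128 129  76  53 110 123  92  58  18   7   8
 59  51  50  51  52  51  52  58  65  70  78  88  90  88  85  90  95 100 109 123 117  55  50  90  89  46  19   9  10   8
 60  52  50  50  51  52  54  61  60  61  61  62  63  59  61  62  67  70  76  86  82  51  50  67  42  16   9  10   8   8
 63  57  50  51  50  51  52  57  59  60  61  60  62  61  61  61  62  62  60  61  63  50  50  52  23  12  10  10   7   8
 64  58  50  50  51  51  51  52  59  59  61  62  62  61  61  61  62  62  60  60  59  54  51  48  24  12   9   9   6   9
```

Scene view: the blade-top corners are at about (99.3,149) and (101.3,145), against predicted (99.2,149.0) and (101.4,144.9), so it is home. Handing in.

```bash
python3 -c "
from station import order
print(order.job_done())"
```

```text
the job is handed in; nothing more can be done
None
```

The setup square is upright on the deck with its back against the post, and I handed the job in at about 21.5 s with the gripper still holding it. It was pressing the post with about 12.7 N and the deck with about 15 N. Its position matched the fitted home pose to within 1 pixel in both cameras; the job's own verdict was not returned.

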